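# Move the painted angle brackets to the assembly rack in reverse order

### The arm

A 7-joint arm with a two-finger parallel gripper is mounted at the origin on the work surface. World frame = base frame: x ahead of the robot, y to its left, z up, the work surface at z = 0. Lengths are in m, angles in rad, forces in N, time in s.
With the tool pointing down it reaches from about 0.425 to 0.875 m from the base axis. Payload 4.7 kg.
Tool frame: the origin (TCP) lies midway between the tips of the shut fingers; the grasp point (between the pads) lies 19 mm behind it; z points along the fingers, y is the line along which they close (so a half turn about z gives the same grasp; the last joint's range is limited). The gripper opens to 87 mm and grips with 3 to 60 N. Pads are 19 mm wide; open, the fingers measure 117 mm over their backs; the gripper's body (75 mm by 190 mm) begins 51 mm behind the grasp point.
Start: joints at [1.165, 0.321, -0.07, 1.45, 0.023, 1.371, -0.057], TCP at [0.265, -0.594, 0.223] pointing down, gripper open.
Joint ranges: [-2.86, 2.86], [-0.3, 2.09], [-1.38, 1.24], [0.06, 2.45], [-1.56, 4.7], [0.09, 2.05], [-2.69, 2.69]. Speed limits (rad/s): [2.57, 2.57, 3.14, 3.14, 3.14, 3.14, 3.14].

### API

Orientations are given as a rotation vector (axis times angle).
In Python, from bench import ctrl, get_image, calibration gives the robot as it stands.
- The arm moves only by the tool apply_moves, never from a script. Its arguments are lists of equal length, an entry for each row: "dp": the shift along the tool's x, y, z in m, a list of three; "twist": the turn, a rotation vector about the tool's x, y, z in rad, a list of three; "fingers": the closure, from 0 (fully open) to 1 (shut). In form: {"dp": [[dx, dy, dz], ...], "twist": [[ax, ay, az], ...], "fingers": [fingers, ...]}. A call has 1 to 10 rows; each row shifts and turns the commanded pose from where the row before left it, along the tool's axes as they then stand; what a row does not reach is not made up. A row lasts 1/10 s, in which the tool goes at most 50 mm and 8.59 degrees, less where a joint would pass 70% of its speed; a pose out of reach is approached as far as the arm can. A call is refused whole if a number of a shift passes 0.05 or a number of a turn 0.15, either way. A call with a gripper value outside its range is refused whole. The fingers move at their own pace and stop on an object; "newtons" is the grip in N (left out, the last holds). Time passes only in rows, so rows that do not move let the fingers close. It gives the time, the measured TCP pose, the force, the opening and the grip force at its end, in the units of the state.
- ctrl.get_state(): the state, without advancing time (a new reading comes with each control period).
- get_image(name): name is "side" or "top"; returns the picture (400x640x3 uint8, red, green, blue); there is no depth.
- calibration(name): a dict with "fx", "fy", "cx", "cy" (pixels), "eye" and "attitude" of the camera in the world. Camera axes: x right, y up, looking along -z (the intrinsics and any distortion apply to the point x, -y, -z); pixel columns grow to the right and rows downward; lengths in m; the calibration is good to about 2 mm. A picture is of the moment at which its call begins. calibration takes no time and is no camera call.
- ctrl.close_job(): hands the job in; it is judged then, once.
The state is a dict: "time": time; "joint_positions": joint angles; "qd": joint speeds; "joint_torque": joint torques, N m; "position": TCP position; "tool_rot": TCP orientation; "ft_force": force on the tool from outside, world axes, zero at the start; "torque": the same for the moment, N m; "grip_width": opening from 0.0 (shut) to 1.0 (fully open); "grip_force": force on a finger pad.
Only numpy, scipy, OpenCV 4.12 (cv2) and the standard library are available. Lean on these libraries where they do the work, as an engineer would, in place of code of your own. Each camera call takes 0.05 s, during which the arm holds its last target. There are 200 camera calls.

### The job

The four painted angle brackets are dry: move them from their stands on the drying tray to the dark wooden assembly rack, in the reverse order, so that the one at the left end of the tray row comes to the right end of the rack, the next one beside it, and so on. Nest each bracket ridge up over its own steel angle of the rack, fully down, legs aligned and centred lengthwise, and let go of it. Do not drop or lay any bracket on the tray or the table on the way.

Things in the scene. Friction and masses are not known exactly. Their poses are not given: they have to be found in the camera images.
- bracket_red: loose red bracket, 60 mm of 30 x 30 x 4 mm aluminium angle, about 45 g, lying like a roof (ridge up) over its stand. x along the ridge; the upright end faces at x = +-30 mm can be gripped between the jaws; z up. Origin: mid-length, level with the legs' lower edges; ridge top 24 mm above it, inside of the V 18.4 mm above it; 42 mm wide in y. May be turned end for end.
- bracket_blue: loose blue bracket, 60 mm of 30 x 30 x 4 mm aluminium angle, about 45 g, lying like a roof (ridge up) over its stand. x along the ridge; the upright end faces at x = +-30 mm can be gripped between the jaws; z up. Origin: mid-length, level with the legs' lower edges; ridge top 24 mm above it, inside of the V 18.4 mm above it; 42 mm wide in y. May be turned end for end.
- bracket_yellow: loose yellow bracket, 60 mm of 30 x 30 x 4 mm aluminium angle, about 45 g, lying like a roof (ridge up) over its stand. x along the ridge; the upright end faces at x = +-30 mm can be gripped between the jaws; z up. Origin: mid-length, level with the legs' lower edges; ridge top 24 mm above it, inside of the V 18.4 mm above it; 42 mm wide in y. May be turned end for end.
- bracket_green: loose green bracket, 60 mm of 30 x 30 x 4 mm aluminium angle, about 45 g, lying like a roof (ridge up) over its stand. x along the ridge; the upright end faces at x = +-30 mm can be gripped between the jaws; z up. Origin: mid-length, level with the legs' lower edges; ridge top 24 mm above it, inside of the V 18.4 mm above it; 42 mm wide in y. May be turned end for end.
- stand_red: fixed white stand on the tray, foot 110 x 40 x 14 mm with a red square on each end: shows where the red bracket began. On it a 36 mm long grey steel angle, ridge up along x, top 62 mm above the foot's underside; the bracket straddles it, up to 4 mm off centre along x, its origin 49.6 mm above the table. Origin: centre of the foot's underside; z up.
- stand_blue: fixed white stand on the tray, foot 110 x 40 x 14 mm with a blue square on each end: shows where the blue bracket began. On it a 36 mm long grey steel angle, ridge up along x, top 62 mm above the foot's underside; the bracket straddles it, up to 4 mm off centre along x, its origin 49.6 mm above the table. Origin: centre of the foot's underside; z up.
- stand_yellow: fixed white stand on the tray, foot 110 x 40 x 14 mm with a yellow square on each end: shows where the yellow bracket began. On it a 36 mm long grey steel angle, ridge up along x, top 62 mm above the foot's underside; the bracket straddles it, up to 4 mm off centre along x, its origin 49.6 mm above the table. Origin: centre of the foot's underside; z up.
- stand_green: fixed white stand on the tray, foot 110 x 40 x 14 mm with a green square on each end: shows where the green bracket began. On it a 36 mm long grey steel angle, ridge up along x, top 62 mm above the foot's underside; the bracket straddles it, up to 4 mm off centre along x, its origin 49.6 mm above the table. Origin: centre of the foot's underside; z up.
- tray: fixed flat aluminium sheet, 150 (x) x 260 (y) x 6 mm, carrying the four stands in a row along its y, at y = -90, -30, 30, 90 mm (a few mm off, turned up to 0.1 rad), in any order of colours. Origin: centre of its underside, on the table; z up, y within 20 degrees of world +y. It may be left or right of the rack.
- rack: fixed, dark wooden base 90 (x) x 260 (y) x 20 mm with four grey steel angles in a row at y = -90, -30, 30, 90 mm, x = 0, empty at the start; each a 36 mm long ridge along x, top 68 mm above the table. Origin: centre of its underside, on the table; z up, y within 20 degrees of world +y. A nested bracket's origin is 49.6 mm above the table.
Things that resemble listed ones, but are neither listed nor needed, are in the scene too. Of the things that look like the bracket_red, the middle-sized one is meant.

How it is judged:
By the outcome, as a careful person would: the job done as asked, in the order asked, and still so for the second after the job is handed in, with the robot touching nothing.
It also fails if it takes over 120 s, if anything falls off the work surface, if the arm or the gripper's body presses on something with over 40 N, if the wrist force passes 120 N, or if a joint passes its speed limit or range.

## Working session

There is one attempt and no reset: what is moved stays moved. The work goes in short steps, Python scripts to look and compute and a tool call to move; the robot and the scene stay as the last step left them, time stands still between calls to the robot, and variables do not carry over. Pictures are saved under pics/ and viewed, at most 14 in all, crops included, and the job is handed in when it is done.

Besides the shell and the picture viewer there is one more tool, called after "Emit:" in YAML: its name, and indented under it one key for each argument. apply_moves: Moves the arm, as the interface text tells. Its arguments: {"type":"object","properties":{"dp":{"type":"array"},"twist":{"type":"array"},"fingers":{"type":"array"},"newtons":{"type":"number"}},"required":["dp","twist","fingers"]}

```bash
ls; mkdir -p pics
python3 - <<'E'
from bench import ctrl,get_image,calibration
import cv2
for n in("side","top"):
    print(n,calibration(n)); cv2.imwrite(f"pics/{n}0.png",get_image(n)[:,:,::-1])
s=ctrl.get_state(); print(s)
E
```

```text
pics
side {'fx': 451.12465596888893, 'fy': 451.12465596888893, 'cx': 323.6212271270459, 'cy': 192.67457951179023, 'eye': array([-0.00325536,  0.76175756,  0.6610003 ]), 'attitude': array([ 0.34722033, -1.28637682, -2.32031369])}
top {'fx': 474.1873857775783, 'fy': 474.1873857775783, 'cx': 324.03715099745403, 'cy': 197.93845167289635, 'eye': array([ 0.37150138, -0.0296906 ,  1.08908398]), 'attitude': array([ 0.06065092, -0.1156831 , -1.57331781])}
{'time': 0.1, 'joint_positions': array([ 1.16509074,  0.3217289 , -0.07009238,  1.4515622 ,  0.02260662,
        1.37080353, -0.05690562]), 'qd': array([ 7.10788659e-04, -7.11038763e-04, -2.45953249e-04, -3.52265576e-03,
       -1.20680198e-03,  4.60679033e-04,  9.45036237e-05]), 'joint_torque': array([-2.68201338e-04, -4.92573810e+01, -4.05848930e-01, -3.13400745e+01,
       -6.41381764e-02,  3.94883752e-02,  5.73390457e-05]), 'position': array([ 0.26468216, -0.59312034,  0.2215793 ]), 'tool_rot': array([-3.07101033e+00, -6.54300369e-01,  7.11204882e-04]), 'ft_force': array([-1.10651932, -0.64496781, -1.01162404]), 'torque': array([-0.03752209, -0.03581251,  0.04446327]), 'grip_force': 0.0, 'grip_width': 1.0005869390304105}
```

View pics/side0.png

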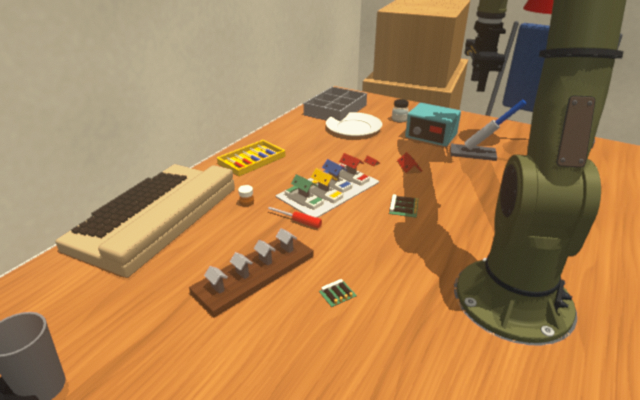

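View pics/top0.png

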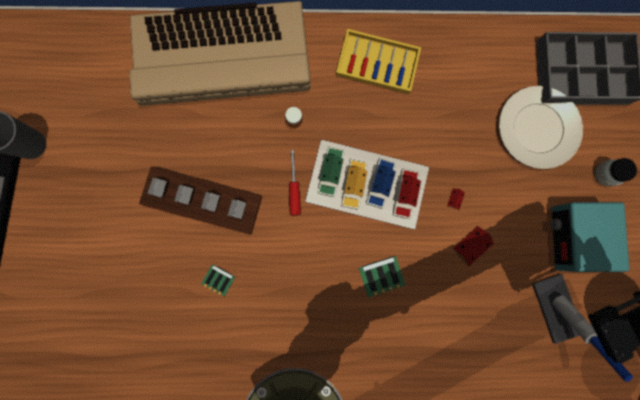

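The top view shows the rack at (200,199) and the tray at (367,184), with green, yellow, blue and red brackets from left to right. There are three red candidates: (408,188) on the tray stand (middle-sized), (456,198) small, and (473,245) large. I'll confirm this with an enlarged crop.

Run:
```python
import cv2,numpy as np
t=cv2.imread("pics/top0.png");s=cv2.imread("pics/side0.png")
a=cv2.resize(t[130:270,300:500],(800,560),interpolation=cv2.INTER_CUBIC)
b=cv2.resize(s[140:220,270:430],(800,400),interpolation=cv2.INTER_CUBIC)
cv2.imwrite("pics/c1.png",a)
c=cv2.resize(s[220:320,180:330],(450,300),interpolation=cv2.INTER_CUBIC)
d=cv2.resize(t[160:240,135:270],(405,240),interpolation=cv2.INTER_CUBIC)
o=np.zeros((600,800,3),np.uint8);o[:300,:600]=cv2.resize(b,(600,300));o[300:600,:450]=c;o[300:540,450:]=cv2.resize(d,(350,240));cv2.imwrite("pics/c2.png",o)
```

```text
(no output)
```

View pics/c1.png

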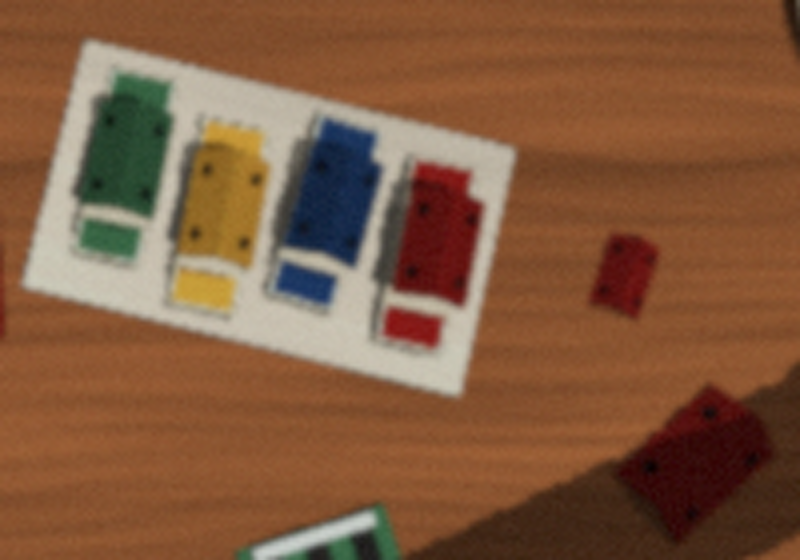

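View pics/c2.png

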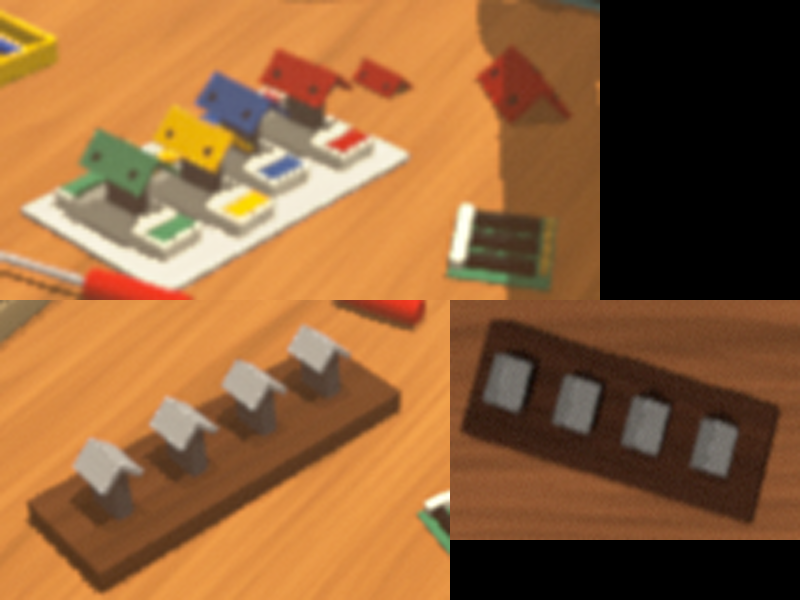

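The crop confirms it: the red bracket at (408,188), on the stand with the red squares, is the middle of three sizes. The one at (456,198) is smaller and the one at (473,245) is larger. The rack has four empty angles. Each bracket has four dark holes, and the two on the +y leg show in both views, so I'll triangulate those.

```bash
cat > h.py <<'E'
import cv2,numpy as np
from scipy.spatial.transform import Rotation as R
from bench import ctrl,get_image,calibration
C={n:calibration(n) for n in("top","side")}
def ray(n,p):
    c=C[n];d=np.array([(p[0]-c['cx'])/c['fx'],-(p[1]-c['cy'])/c['fy'],-1.])
    d=R.from_rotvec(c['attitude']).apply(d);return np.array(c['eye']),d/np.linalg.norm(d)
def onz(n,p,z):
    e,d=ray(n,p);return e+d*(z-e[2])/d[2]
def tri(pt,ps):
    e1,d1=ray("top",pt);e2,d2=ray("side",ps)
    t=np.linalg.lstsq(np.c_[d1,-d2],e2-e1,rcond=None)[0]
    a,b=e1+t[0]*d1,e2+t[1]*d2;return (a+b)/2,np.linalg.norm(a-b)
def proj(n,P):
    c=C[n];q=R.from_rotvec(c['attitude']).inv().apply(np.array(P)-c['eye'])
    return c['cx']-c['fx']*q[0]/q[2],c['cy']+c['fy']*q[1]/q[2]
def dark(img,p,r=3):  # darkest blob centroid near p
    g=img.max(2).astype(float);x,y=np.round(p).astype(int)
    # recentre on the minimum, then centroid
    w=g[y-2:y+3,x-2:x+3];j,i=np.unravel_index(w.argmin(),w.shape);y+=j-2;x+=i-2
    w=g[y-2:y+3,x-2:x+3];w=np.clip(np.median(w)-w,0,None)
    Y,X=np.mgrid[y-2:y+3,x-2:x+3];return (w*X).sum()/w.sum(),(w*Y).sum()/w.sum()
E
cat > m1.py <<'E'
from h import *
t=cv2.imread("pics/top0.png");s=cv2.imread("pics/side0.png")
T={'green':[(110,120),(97,185),(158,130),(146,193)],'yellow':[(207,169),(194,233),(256,179),(245,243)],
'blue':[(322,166),(309,228),(369,175),(353,242)],'red':[(423,208),(412,271),(471,220),(459,280)]}
S={'green':[(97,148),(132,170)],'yellow':[(175,130),(208,152)],'blue':[(213,95),(247,118)],'red':[(277,73),(305,90)]}
for k in T:
    pt=[dark(t,(300+x/4-.4,130+y/4-.4)) for x,y in T[k]]
    ps=[dark(s,(270+x/3.75,140+y/3.75)) for x,y in S[k]]
    P=[tri(a,b) for a,b in zip(pt[:2],ps)]
    z=.0625
    Q=np.array([onz("top",p,z) for p in pt]);c=Q.mean(0)
    v=Q[0]-Q[1]+Q[2]-Q[3]
    print(k,[(p.round(4),round(e,4)) for p,e in P],'centre',c[:2].round(4),'yaw',round(np.arctan2(v[1],v[0]),3),np.linalg.norm(v)/2, np.linalg.norm(Q[0]-Q[2]))
# rack angles: grey, bright, in region
def grey(img,box):
    x0,y0,x1,y1=box;im=img[y0:y1,x0:x1]
    m=((im.max(2).astype(int)-im.min(2)<40)&(im.max(2)>90)).astype(np.uint8)
    cs=[c for c in cv2.findContours(m,0,1)[0] if cv2.contourArea(c)>40]
    return sorted([(np.array(cv2.minAreaRect(c)[0])+[x0,y0],cv2.minAreaRect(c)[1:],c.reshape(-1,2)+[x0,y0]) for c in cs],key=lambda a:a[0][0])
g=grey(t,(135,160,270,240))
cen=np.array([onz("top",a[0],.056)[:2] for a in g])
for a,c in zip(g,cen): print(a[0].round(1),a[1],c.round(4))
v=cen[0]-cen[-1];print('row',np.linalg.norm(v)/3,'yaw',np.arctan2(-v[0],v[1]))
m=((t.max(2)<70)).astype(np.uint8);m[:160]=0;m[240:]=0;m[:,:130]=0;m[:,275:]=0
for a in g: cv2.fillConvexPoly(m,cv2.convexHull(a[2].astype(np.int32)),1)
c=max(cv2.findContours(m,0,1)[0],key=cv2.contourArea);r=cv2.minAreaRect(c);b=cv2.boxPoints(r)
B=np.array([onz("top",p,.02) for p in b]);print('base',B.mean(0).round(4),[round(np.linalg.norm(B[i]-B[i-1]),4) for i in range(4)],B.round(3)[:,:2].tolist())
for a in grey(s,(180,220,330,320)): print('side',a[0].round(1),a[1], cv2.approxPolyDP(a[2].astype(np.int32),2,True).reshape(-1,2).tolist())
E
python3 m1.py
```

```text
green [(array([ 0.5721, -0.0729,  0.0629]), np.float64(0.0008)), (array([ 0.5371, -0.0656,  0.0628]), np.float64(0.0012))] centre [ 0.5514 -0.0828] yaw -0.206 0.035969186190594804 0.027277169588864347
yellow [(array([ 0.5448, -0.1262,  0.0629]), np.float64(0.0012)), (array([ 0.5095, -0.1191,  0.0625]), np.float64(0.0008))] centre [ 0.524  -0.1363] yaw -0.201 0.03590408753493519 0.0273885296759303
blue [(array([ 0.5465, -0.1893,  0.0628]), np.float64(0.0011)), (array([ 0.5125, -0.1791,  0.0625]), np.float64(0.0002))] centre [ 0.5253 -0.1972] yaw -0.299 0.035489895302259315 0.02684241509647389
red [(array([ 0.5228, -0.2454,  0.0628]), np.float64(0.0008)), (array([ 0.4882, -0.2381,  0.0621]), np.float64(0.001))] centre [ 0.502  -0.2549] yaw -0.213 0.03555421508371774 0.026637283891564122
[156.8 187.1] ((13.597792625427246, 16.12761688232422), 18.434947967529297) [0.5125 0.2971]
[183.5 194.2] ((13.597792625427246, 16.443843841552734), 18.434947967529297) [0.4969 0.2394]
[210.  201.3] ((13.597793579101562, 16.443843841552734), 18.434947967529297) [0.481  0.1817]
[236.7 208.5] ((13.597792625427246, 16.443843841552734), 18.434947967529297) [0.4651 0.124 ]
row 0.05983292360462536 yaw -0.2669801135998864
base [0.4897 0.2103 0.02  ] [np.float64(0.2581), np.float64(0.0903), np.float64(0.2607), np.float64(0.0903)] [[0.481, 0.346], [0.569, 0.325], [0.498, 0.074], [0.411, 0.097]]
side [214.5 275.5] ((18.384775161743164, 15.55634880065918), 45.0) [[206, 273], [213, 285], [220, 277], [226, 277], [211, 267]]
side [239.9 262.2] ((18.27233123779297, 14.211813926696777), 38.65980529785156) [[231, 260], [239, 270], [246, 263], [251, 263], [238, 254]]
side [263.8 249.3] ((17.75040626525879, 13.035454750061035), 33.690067291259766) [[255, 247], [262, 256], [269, 250], [274, 250], [260, 241]]
side [284.6 237.1] ((15.531606674194336, 11.094003677368164), 33.690067291259766) [[280, 230], [277, 236], [287, 244], [294, 237]]
```

```bash
cat > plan.py <<'E'
import sys
from h import *
from bench import ctrl
# plan.py x y z yaw : tool-frame shift before and after the turn, and the turn
x,y,z,yaw=map(float,sys.argv[1:5]);s=ctrl.get_state();p=np.array(s['position']);r=R.from_rotvec(s['tool_rot'])
c,n=np.cos(yaw),np.sin(yaw);G=R.from_matrix(np.array([[-n,c,0],[c,n,0],[0,0,-1]]).T.T) # cols set below
G=R.from_matrix(np.column_stack([[-n,c,0],[c,n,0],[0,0,-1]]))
d=np.array([x,y,z])-p
print('t',round(s['time'],2),'pos',p.round(4),'F',np.round(s['ft_force'],1),'w',round(s['grip_width'],3),'gf',round(s['grip_force'],1))
print('shift before turn',r.inv().apply(d).round(4),'| after turn',G.inv().apply(d).round(4),'| turn',(r.inv()*G).as_rotvec().round(4))
E
python3 plan.py 0.5514 -0.0828 0.15 -0.205
python3 - <<'E'
from h import *
c=np.array([.4885,.2105,.068]);yaw=-.267
ux=np.array([np.cos(yaw),np.sin(yaw),0]);uy=np.array([-np.sin(yaw),np.cos(yaw),0])
for k in(-90,-30,30,90):
    q=c+uy*k/1000;print(k,q[:2].round(4),[np.round(proj("side",q+ux*e),1) for e in(-.018,.018)])
E
```

```text
t 0.1 pos [ 0.2647 -0.5931  0.2216] F [-1.1 -0.6 -1. ] w 1.001 gf 0.0
shift before turn [ 0.4698 -0.349   0.0721] | after turn [0.558  0.1768 0.0716] | turn [-1.60e-03 -7.00e-04 -9.46e-01]
-90 [0.4648 0.1237] [array([291.8, 235.3]), array([281.1, 228.1])]
-30 [0.4806 0.1816] [array([269.9, 247.5]), array([259.3, 239.8])]
30 [0.4964 0.2394] [array([246.2, 260.8]), array([235.7, 252.4])]
90 [0.5122 0.2973] [array([220.6, 275.1]), array([210.3, 266.1])]
```

Emit:
apply_moves:
  dp:
    - [0.031, -0.023, 0]
    - [0.031, -0.023, 0]
    - [0.031, -0.023, 0]
    - [0.031, -0.023, 0]
    - [0.031, -0.023, 0]
    - [0.031, -0.023, 0]
    - [0.031, -0.023, 0]
    - [0.031, -0.023, 0]
    - [0.031, -0.023, 0]
    - [0.031, -0.023, 0]
  twist:
    - [0, 0, 0]
    - [0, 0, 0]
    - [0, 0, 0]
    - [0, 0, 0]
    - [0, 0, 0]
    - [0, 0, 0]
    - [0, 0, 0]
    - [0, 0, 0]
    - [0, 0, 0]
    - [0, 0, 0]
  fingers: [0, 0, 0, 0, 0, 0, 0, 0, 0, 0]
  newtons: 15

```text
time: 1.1
position: [0.4545, -0.2556, 0.2222]
tool_rot: [-3.073, -0.654, 0.001]
ft_force: [-0.3, -1.6, 0.3]
grip_width: 1.001
grip_force: 0.0
```

Emit:
apply_moves:
  dp:
    - [0.032, -0.024, 0]
    - [0.032, -0.024, 0]
    - [0.032, -0.024, 0]
    - [0.032, -0.024, 0]
    - [0.032, -0.023, 0]
    - [0, 0, 0.02]
    - [0, 0, 0.02]
    - [0, 0, 0.015]
    - [0, 0, 0.01]
    - [0, 0, 0]
  twist:
    - [0, 0, 0]
    - [0, 0, 0]
    - [0, 0, 0]
    - [0, 0, -0.14]
    - [0, 0, -0.14]
    - [0, 0, -0.14]
    - [0, 0, -0.14]
    - [0, 0, -0.14]
    - [0, 0, -0.14]
    - [0, 0, -0.1]
  fingers: [0, 0, 0, 0, 0, 0, 0, 0, 0, 0]

```text
time: 2.1
position: [0.5453, -0.0807, 0.1552]
tool_rot: [-2.435, -1.979, 0.004]
ft_force: [0.0, -0.7, -0.1]
grip_width: 1.002
grip_force: 0.0
```

```bash
python3 plan.py 0.5514 -0.0828 0.12 -0.205; python3 -c "
from h import *
import numpy as np
t=get_image('top');s=get_image('side')
o=np.zeros((600,800,3),np.uint8)
o[:,:400]=cv2.resize(t[120:270,280:380],(400,600));o[:,400:]=cv2.resize(s[80:230,270:370],(400,600));cv2.imwrite('pics/g1.png',o[:,:,::-1])"
```

```text
t 2.1 pos [ 0.5453 -0.0807  0.1552] F [ 0.  -0.7 -0.1] w 1.002 gf 0.0
shift before turn [-0.0008  0.0066  0.0352] | after turn [-0.0008  0.0064  0.0352] | turn [-0.0042 -0.     -0.0008]
```

View pics/g1.png

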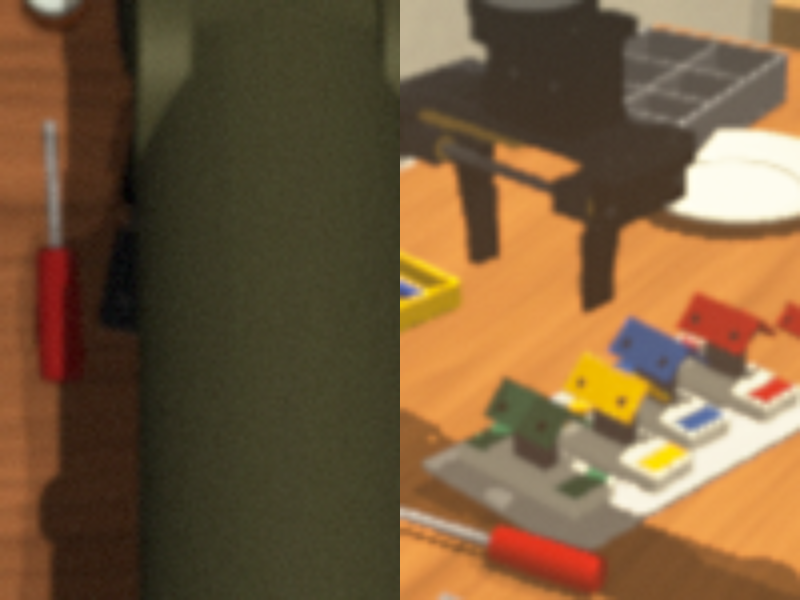

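```bash
python3 -c "
from h import *
s=ctrl.get_state();p=np.array(s['position']);r=R.from_rotvec(s['tool_rot'])
for d in(-.0435,0,.0435):print(np.round(proj('side',p+r.apply([0,d,0])),1))
print(270+85/4,80+258/4,270+197/4,80+303/4)"
```

```text
[317.4 155.6]
[304.6 150.1]
[292.4 144.8]
291.25 144.5 319.25 155.75
```

Emit:
apply_moves:
  dp:
    - [0, 0.006, 0.02]
    - [0, 0, 0.025]
    - [0, 0, 0.025]
    - [0, 0, 0.022]
    - [0, 0, 0.015]
    - [0, 0, 0.005]
    - [0, 0, 0]
    - [0, 0, 0]
  twist:
    - [0, 0, 0]
    - [0, 0, 0]
    - [0, 0, 0]
    - [0, 0, 0]
    - [0, 0, 0]
    - [0, 0, 0]
    - [0, 0, 0]
    - [0, 0, 0]
  fingers: [0, 0, 0, 0, 0, 0, 0, 0]

```text
time: 3.0
position: [0.5537, -0.0822, 0.0466]
tool_rot: [2.442, 1.974, 0.002]
ft_force: [0.2, -0.3, -0.2]
grip_width: 1.002
grip_force: 0.0
```

```bash
python3 plan.py 0.5514 -0.0828 0.043 -0.205; python3 -c "
from h import *
s=get_image('side')
cv2.imwrite('pics/g2.png',cv2.resize(s[130:210,260:370],(770,560))[:,:,::-1])"
```

```text
t 3.0 pos [ 0.5537 -0.0822  0.0466] F [ 0.2 -0.3 -0.2] w 1.002 gf 0.0
shift before turn [-0.001  -0.0021  0.0036] | after turn [-0.001  -0.0021  0.0036] | turn [ 0.0018  0.0001 -0.0065]
```

View pics/g2.png

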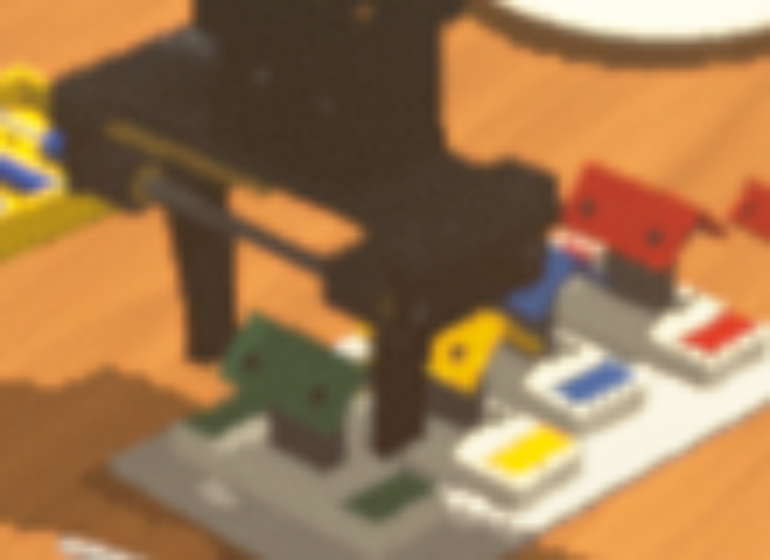

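The side view shows the fingers straddling the green bracket's ends. I'm closing and lifting.

Emit:
apply_moves:
  dp:
    - [-0.001, -0.002, 0.003]
    - [0, 0, 0]
    - [0, 0, 0]
    - [0, 0, 0]
    - [0, 0, 0]
    - [0, 0, 0]
    - [0, 0, 0]
    - [0, 0, 0]
  twist:
    - [0, 0, 0]
    - [0, 0, 0]
    - [0, 0, 0]
    - [0, 0, 0]
    - [0, 0, 0]
    - [0, 0, 0]
    - [0, 0, 0]
    - [0, 0, 0]
  fingers: [0.6, 0.6, 0.6, 0.6, 0.6, 0.6, 0.6, 0.6]
  newtons: 15

```text
time: 3.85
position: [0.5509, -0.0828, 0.0427]
tool_rot: [2.443, 1.975, 0.0]
ft_force: [0.1, 0.4, 1.4]
grip_width: 0.684
grip_force: 15.0
```

```bash
python3 plan.py 0.4648 0.1237 0.143 -0.267
```

```text
t 3.85 pos [ 0.5509 -0.0828  0.0427] F [0.1 0.4 1.4] w 0.684 gf 15.0
shift before turn [ 0.1839 -0.1273 -0.1004] | after turn [ 0.1765 -0.1375 -0.1003] | turn [0.0005 0.0001 0.056 ]
```

Emit:
apply_moves:
  dp:
    - [0, 0, -0.02]
    - [0, 0, -0.04]
    - [0, 0, -0.04]
    - [0.029, -0.023, 0]
    - [0.029, -0.023, 0]
    - [0.029, -0.023, 0]
    - [0.03, -0.023, 0]
    - [0.03, -0.023, 0]
    - [0.03, -0.023, 0]
    - [0, 0, 0]
  twist:
    - [0, 0, 0]
    - [0, 0, 0]
    - [0, 0, 0.056]
    - [0, 0, 0]
    - [0, 0, 0]
    - [0, 0, 0]
    - [0, 0, 0]
    - [0, 0, 0]
    - [0, 0, 0]
    - [0, 0, 0]
  fingers: [0.6, 0.6, 0.6, 0.6, 0.6, 0.6, 0.6, 0.6, 0.6, 0.6]

```text
time: 4.85
position: [0.4616, 0.1302, 0.1426]
tool_rot: [-2.488, -1.916, -0.0]
ft_force: [0.5, 0.2, -0.2]
grip_width: 0.683
grip_force: 15.0
```

Emit:
apply_moves:
  dp:
    - [0, 0, 0]
    - [0, 0, 0]
  twist:
    - [0, 0, 0]
    - [0, 0, 0]
  fingers: [0.6, 0.6]

```text
time: 5.05
position: [0.4644, 0.1232, 0.1423]
tool_rot: [2.498, 1.904, -0.001]
ft_force: [0.3, -0.3, -0.9]
grip_width: 0.679
grip_force: 15.0
```

```bash
python3 plan.py 0.4648 0.1237 0.0427 -0.267; python3 -c "
from h import *
s=get_image('side')
cv2.imwrite('pics/g3.png',cv2.resize(s[170:300,200:340],(646,600))[:,:,::-1])"
```

```text
t 5.05 pos [0.4644 0.1232 0.1423] F [ 0.3 -0.3 -0.9] w 0.679 gf 15.0
shift before turn [0.0006 0.0003 0.0996] | after turn [0.0006 0.0003 0.0996] | turn [-0.0001  0.0008 -0.0014]
```

View pics/g3.png

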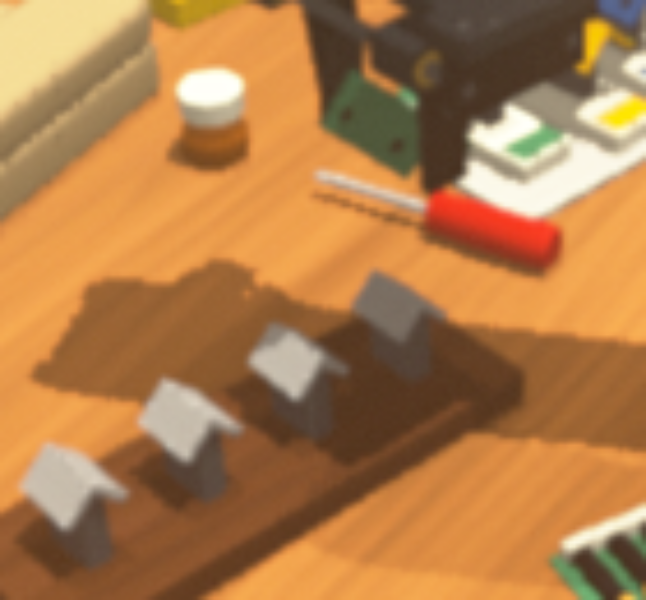

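The green bracket is held level above the right-end angle at about (293,235). I'm lowering it.

Emit:
apply_moves:
  dp:
    - [0, 0, 0.03]
    - [0, 0, 0.03]
    - [0, 0, 0.02]
    - [0, 0, 0.008]
    - [0, 0, 0.004]
    - [0, 0, 0.003]
    - [0, 0, 0.002]
    - [0, 0, 0.002]
    - [0, 0, 0]
    - [0, 0, 0]
  twist:
    - [0, 0, 0]
    - [0, 0, 0]
    - [0, 0, 0]
    - [0, 0, 0]
    - [0, 0, 0]
    - [0, 0, 0]
    - [0, 0, 0]
    - [0, 0, 0]
    - [0, 0, 0]
    - [0, 0, 0]
  fingers: [0.6, 0.6, 0.6, 0.6, 0.6, 0.6, 0.6, 0.6, 0.6, 0.6]

```text
time: 6.1
position: [0.4644, 0.1245, 0.0439]
tool_rot: [2.497, 1.906, 0.001]
ft_force: [-0.3, 0.4, -0.1]
grip_width: 0.682
grip_force: 15.0
```

```bash
python3 plan.py 0.4648 0.1237 0.0427 -0.267
```

```text
t 6.1 pos [0.4644 0.1245 0.0439] F [-0.3  0.4 -0.1] w 0.682 gf 15.0
shift before turn [-0.0006  0.0006  0.0012] | after turn [-0.0006  0.0006  0.0012] | turn [ 0.0007 -0.      0.0001]
```

Emit:
apply_moves:
  dp:
    - [0, 0, 0.001]
    - [0, 0, 0.0005]
    - [0, 0, 0.0005]
    - [0, 0, 0.0005]
    - [0, 0, 0]
  twist:
    - [0, 0, 0]
    - [0, 0, 0]
    - [0, 0, 0]
    - [0, 0, 0]
    - [0, 0, 0]
  fingers: [0.6, 0.6, 0.6, 0.6, 0.6]

```text
time: 6.6
position: [0.4651, 0.1252, 0.0426]
tool_rot: [2.496, 1.906, 0.002]
ft_force: [-2.5, 1.6, 12.4]
grip_width: 0.686
grip_force: 15.0
```

Emit:
apply_moves:
  dp:
    - [0, 0, 0]
    - [0, 0, 0]
    - [0, 0, 0]
    - [0, 0, 0]
    - [0, 0, -0.02]
    - [0, 0, -0.04]
    - [0, 0, -0.04]
    - [0, 0, 0]
    - [0, 0, 0]
  twist:
    - [0, 0, 0]
    - [0, 0, 0]
    - [0, 0, 0]
    - [0, 0, 0]
    - [0, 0, 0]
    - [0, 0, 0]
    - [0, 0, 0]
    - [0, 0, 0]
    - [0, 0, 0]
  fingers: [0.1, 0, 0, 0, 0, 0, 0, 0, 0]

```text
time: 7.5
position: [0.4647, 0.1243, 0.1416]
tool_rot: [2.496, 1.905, 0.002]
ft_force: [-0.9, -0.4, -0.8]
grip_width: 1.0
grip_force: 0.0
```

```bash
python3 plan.py 0.524 -0.1363 0.143 -0.201; python3 -c "
from h import *
s=get_image('side')
cv2.imwrite('pics/g4.png',cv2.resize(s[170:300,200:340],(646,600))[:,:,::-1])"
```

```text
t 7.5 pos [0.4647 0.1243 0.1416] F [-0.9 -0.4 -0.8] w 1.0 gf 0.0
shift before turn [-0.2357  0.126  -0.0011] | after turn [-0.2435  0.1101 -0.0014] | turn [ 0.002   0.0001 -0.0663]
```

View pics/g4.png

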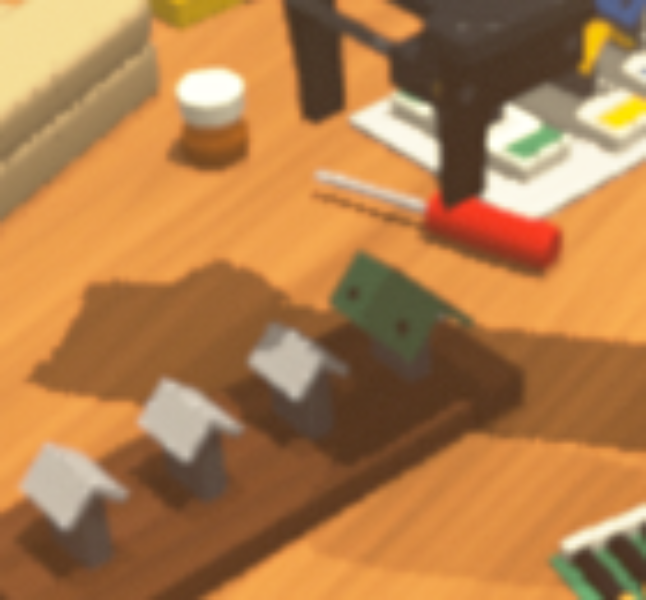

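The green bracket is nested on the right-end angle (crop 395,310), fully down. The yellow one is next.

Emit:
apply_moves:
  dp:
    - [0, 0, 0]
    - [-0.035, 0.016, 0]
    - [-0.035, 0.016, 0]
    - [-0.035, 0.016, 0]
    - [-0.035, 0.016, 0]
    - [-0.035, 0.016, 0]
    - [-0.035, 0.015, 0]
    - [-0.033, 0.015, 0]
    - [0, 0, 0]
    - [0, 0, 0]
  twist:
    - [0, 0, -0.066]
    - [0, 0, 0]
    - [0, 0, 0]
    - [0, 0, 0]
    - [0, 0, 0]
    - [0, 0, 0]
    - [0, 0, 0]
    - [0, 0, 0]
    - [0, 0, 0]
    - [0, 0, 0]
  fingers: [0, 0, 0, 0, 0, 0, 0, 0, 0, 0]

```text
time: 8.55
position: [0.5222, -0.1359, 0.1389]
tool_rot: [-2.432, -1.983, 0.002]
ft_force: [-0.5, 0.6, -0.3]
grip_width: 0.996
grip_force: 0.0
```

Emit:
apply_moves:
  dp:
    - [0, 0, 0.02]
    - [0, 0, 0.03]
    - [0, 0, 0.03]
    - [0, 0, 0.015]
    - [0, 0, 0]
    - [0, 0, 0]
  twist:
    - [0, 0, 0]
    - [0, 0, 0]
    - [0, 0, 0]
    - [0, 0, 0]
    - [0, 0, 0]
    - [0, 0, 0]
  fingers: [0, 0, 0, 0, 0, 0]

```text
time: 9.15
position: [0.5239, -0.1349, 0.0465]
tool_rot: [2.432, 1.989, 0.001]
ft_force: [0.9, 0.8, -0.5]
grip_width: 1.0
grip_force: 0.0
```

```bash
python3 plan.py 0.524 -0.1363 0.043 -0.201
```

```text
t 9.15 pos [ 0.5239 -0.1349  0.0465] F [ 0.9  0.8 -0.5] w 1.0 gf 0.0
shift before turn [-0.0014  0.0004  0.0035] | after turn [-0.0014  0.0004  0.0035] | turn [ 0.0003 -0.0003  0.0012]
```

Emit:
apply_moves:
  dp:
    - [-0.001, 0, 0.003]
    - [0, 0, 0]
    - [0, 0, 0]
    - [0, 0, 0]
    - [0, 0, 0]
    - [0, 0, 0]
    - [0, 0, 0]
    - [0, 0, 0]
  twist:
    - [0, 0, 0]
    - [0, 0, 0]
    - [0, 0, 0]
    - [0, 0, 0]
    - [0, 0, 0]
    - [0, 0, 0]
    - [0, 0, 0]
    - [0, 0, 0]
  fingers: [0, 0.6, 0.6, 0.6, 0.6, 0.6, 0.6, 0.6]
  newtons: 15

```text
time: 9.95
position: [0.5235, -0.1367, 0.0433]
tool_rot: [2.433, 1.987, 0.0]
ft_force: [-0.3, 0.3, 1.9]
grip_width: 0.684
grip_force: 15.0
```

```bash
python3 plan.py 0.4808 0.1819 0.143 -0.267
```

```text
t 9.95 pos [ 0.5235 -0.1367  0.0433] F [-0.3  0.3  1.9] w 0.684 gf 15.0
shift before turn [ 0.3037 -0.1054 -0.0998] | after turn [ 0.2961 -0.1253 -0.0997] | turn [0.0006 0.0002 0.066 ]
```

Emit:
apply_moves:
  dp:
    - [0, 0, -0.02]
    - [0, 0, -0.04]
    - [0, 0, -0.04]
    - [0.042, -0.018, 0]
    - [0.042, -0.018, 0]
    - [0.043, -0.018, 0]
    - [0.043, -0.018, 0]
    - [0.042, -0.018, 0]
    - [0.042, -0.018, 0]
    - [0.042, -0.017, 0]
  twist:
    - [0, 0, 0]
    - [0, 0, 0]
    - [0, 0, 0.066]
    - [0, 0, 0]
    - [0, 0, 0]
    - [0, 0, 0]
    - [0, 0, 0]
    - [0, 0, 0]
    - [0, 0, 0]
    - [0, 0, 0]
  fingers: [0.6, 0.6, 0.6, 0.6, 0.6, 0.6, 0.6, 0.6, 0.6, 0.6]

```text
time: 10.95
position: [0.4799, 0.1834, 0.1429]
tool_rot: [2.497, 1.906, -0.001]
ft_force: [1.7, 0.2, -0.2]
grip_width: 0.682
grip_force: 15.0
```

Emit:
apply_moves:
  dp:
    - [0, 0, 0]
    - [0, 0, 0]
    - [0, 0, 0]
  twist:
    - [0, 0, 0]
    - [0, 0, 0]
    - [0, 0, 0]
  fingers: [0.6, 0.6, 0.6]

```text
time: 11.25
position: [0.4809, 0.1804, 0.1426]
tool_rot: [2.499, 1.904, -0.002]
ft_force: [0.4, -0.5, 0.1]
grip_width: 0.689
grip_force: 15.0
```

```bash
python3 plan.py 0.4808 0.1819 0.0433 -0.267
```

```text
t 11.25 pos [0.4809 0.1804 0.1426] F [ 0.4 -0.5  0.1] w 0.689 gf 15.0
shift before turn [ 0.0015 -0.0004  0.0993] | after turn [ 0.0014 -0.0004  0.0993] | turn [-0.0005  0.0012 -0.0015]
```

Emit:
apply_moves:
  dp:
    - [0.001, 0, 0.03]
    - [0, 0, 0.03]
    - [0, 0, 0.02]
    - [0, 0, 0.008]
    - [0, 0, 0.004]
    - [0, 0, 0.003]
    - [0, 0, 0.002]
    - [0, 0, 0.001]
    - [0, 0, 0]
    - [0, 0, 0]
  twist:
    - [0, 0, 0]
    - [0, 0, 0]
    - [0, 0, 0]
    - [0, 0, 0]
    - [0, 0, 0]
    - [0, 0, 0]
    - [0, 0, 0]
    - [0, 0, 0]
    - [0, 0, 0]
    - [0, 0, 0]
  fingers: [0.6, 0.6, 0.6, 0.6, 0.6, 0.6, 0.6, 0.6, 0.6, 0.6]

```text
time: 12.25
position: [0.4813, 0.1829, 0.0454]
tool_rot: [2.497, 1.906, 0.001]
ft_force: [0.3, -0.4, 0.0]
grip_width: 0.683
grip_force: 15.0
```

Emit:
apply_moves:
  dp:
    - [0, 0, 0.0005]
    - [0, 0, 0.0005]
    - [0, 0, 0.0005]
    - [0, 0, 0.0005]
    - [0, 0, 0]
  twist:
    - [0, 0, 0]
    - [0, 0, 0]
    - [0, 0, 0]
    - [0, 0, 0]
    - [0, 0, 0]
  fingers: [0.6, 0.6, 0.6, 0.6, 0.6]

```text
time: 12.75
position: [0.4811, 0.1827, 0.0433]
tool_rot: [2.497, 1.906, -0.001]
ft_force: [-1.7, -0.7, 2.7]
grip_width: 0.681
grip_force: 15.0
```

Emit:
apply_moves:
  dp:
    - [0, 0, 0.0006]
    - [0, 0, 0]
    - [0, 0, 0]
    - [0, 0, 0]
    - [0, 0, 0]
    - [0, 0, 0]
    - [0, 0, -0.02]
    - [0, 0, -0.04]
    - [0, 0, -0.04]
    - [0, 0, 0]
  twist:
    - [0, 0, 0]
    - [0, 0, 0]
    - [0, 0, 0]
    - [0, 0, 0]
    - [0, 0, 0]
    - [0, 0, 0]
    - [0, 0, 0]
    - [0, 0, 0]
    - [0, 0, 0]
    - [0, 0, 0]
  fingers: [0.6, 0.6, 0.1, 0, 0, 0, 0, 0, 0, 0]

```text
time: 13.75
position: [0.4846, 0.1846, 0.1477]
tool_rot: [2.494, 1.904, 0.014]
ft_force: [1.0, 1.3, -0.9]
grip_width: 1.001
grip_force: 0.0
```

```bash
python3 plan.py 0.5253 -0.1972 0.143 -0.295
```

```text
t 13.75 pos [0.4846 0.1846 0.1477] F [ 1.   1.3 -0.9] w 1.001 gf 0.0
shift before turn [-0.3575  0.14    0.0043] | after turn [-0.3534  0.15    0.0047] | turn [ 0.0086 -0.0046  0.0281]
```

Emit:
apply_moves:
  dp:
    - [0, 0, 0]
    - [-0.044, 0.019, 0]
    - [-0.044, 0.019, 0]
    - [-0.044, 0.019, 0]
    - [-0.044, 0.019, 0]
    - [-0.044, 0.019, 0]
    - [-0.044, 0.019, 0]
    - [-0.044, 0.019, 0]
    - [-0.043, 0.019, 0]
    - [0, 0, 0]
  twist:
    - [0, 0, 0.028]
    - [0, 0, 0]
    - [0, 0, 0]
    - [0, 0, 0]
    - [0, 0, 0]
    - [0, 0, 0]
    - [0, 0, 0]
    - [0, 0, 0]
    - [0, 0, 0]
    - [0, 0, 0]
  fingers: [0, 0, 0, 0, 0, 0, 0, 0, 0, 0]

```text
time: 14.75
position: [0.5222, -0.2058, 0.1399]
tool_rot: [-2.535, -1.855, 0.006]
ft_force: [-1.3, -0.2, -0.1]
grip_width: 1.003
grip_force: 0.0
```

Emit:
apply_moves:
  dp:
    - [0, 0, 0]
    - [0, 0, 0.02]
    - [0, 0, 0.03]
    - [0, 0, 0.03]
    - [0, 0, 0.012]
    - [0, 0, 0]
    - [0, 0, 0]
  twist:
    - [0, 0, 0]
    - [0, 0, 0]
    - [0, 0, 0]
    - [0, 0, 0]
    - [0, 0, 0]
    - [0, 0, 0]
    - [0, 0, 0]
  fingers: [0, 0, 0, 0, 0, 0, 0]

```text
time: 15.45
position: [0.5251, -0.1963, 0.0511]
tool_rot: [2.522, 1.872, 0.001]
ft_force: [0.3, -0.2, 0.2]
grip_width: 1.002
grip_force: 0.0
```

```bash
python3 plan.py 0.5253 -0.1972 0.043 -0.295
```

```text
t 15.45 pos [ 0.5251 -0.1963  0.0511] F [ 0.3 -0.2  0.2] w 1.002 gf 0.0
shift before turn [-0.0008  0.0004  0.0081] | after turn [-0.0008  0.0005  0.0081] | turn [ 0.0007 -0.0002  0.0012]
```

Emit:
apply_moves:
  dp:
    - [-0.001, 0, 0.005]
    - [0, 0, 0.003]
    - [0, 0, 0]
    - [0, 0, 0]
    - [0, 0, 0]
    - [0, 0, 0]
    - [0, 0, 0]
    - [0, 0, 0]
    - [0, 0, 0]
  twist:
    - [0, 0, 0]
    - [0, 0, 0]
    - [0, 0, 0]
    - [0, 0, 0]
    - [0, 0, 0]
    - [0, 0, 0]
    - [0, 0, 0]
    - [0, 0, 0]
    - [0, 0, 0]
  fingers: [0, 0, 0.6, 0.6, 0.6, 0.6, 0.6, 0.6, 0.6]
  newtons: 15

```text
time: 16.35
position: [0.5244, -0.1982, 0.0426]
tool_rot: [2.523, 1.871, 0.0]
ft_force: [0.1, 0.2, 0.4]
grip_width: 0.68
grip_force: 15.0
```

```bash
python3 plan.py 0.4966 0.2397 0.143 -0.267;python3 -c "
from h import *
s=get_image('side')
cv2.imwrite('pics/g5.png',cv2.resize(s[130:300,200:390],(670,600))[:,:,::-1])"
```

```text
t 16.35 pos [ 0.5244 -0.1982  0.0426] F [0.1 0.2 0.4] w 0.68 gf 15.0
shift before turn [ 0.4109 -0.1538 -0.1005] | after turn [ 0.4151 -0.1423 -0.1004] | turn [ 0.0005  0.0001 -0.028 ]
```

View pics/g5.png

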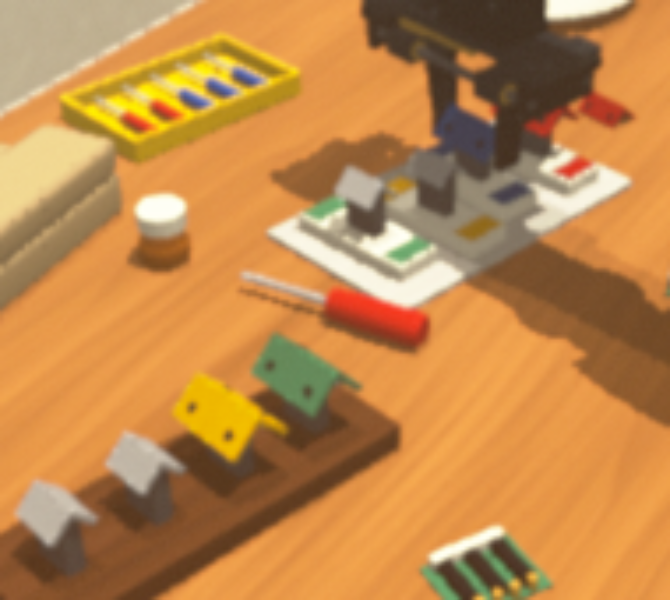

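The side crop shows yellow at (230,415) and green at (300,375) nested on the rack, with blue gripped at (465,135). I'll check the two placed brackets by their holes while the top view of the rack is clear.

```bash
cat > chk.py <<'E'
from h import *
import sys
t=get_image("top");s=get_image("side");yaw=-.267
ux=np.array([np.cos(yaw),np.sin(yaw),0]);uy=np.array([-np.sin(yaw),np.cos(yaw),0])
for k in map(float,sys.argv[1:]):
    c=np.array([.4885,.2105,.0627])+uy*k/1000
    H=[c+ux*a+uy*b for b in(.0135,-.0135) for a in(.0178,-.0178)]
    pt=[dark(t,proj("top",h)) for h in H];ps=[dark(s,proj("side",h)) for h in H[:2]]
    Q=np.array([onz("top",p,.0627) for p in pt]);v=Q[0]-Q[1]+Q[2]-Q[3];e=Q.mean(0)-c
    print(k,'along',round(e@ux,4),'across',round(e@uy,4),'yaw err',round(np.arctan2(v[1],v[0])-yaw,3),[tri(a,b)[0][2].round(4) for a,b in zip(pt,ps)],np.round([np.linalg.norm(Q[0]-Q[1]),np.linalg.norm(Q[2]-Q[3]),np.linalg.norm(Q[0]-Q[2])],4))
E
python3 chk.py -90 -30
```

```text
-90.0 along -0.0013 across 0.0014 yaw err -0.01 [np.float64(0.0627), np.float64(0.0627)] [0.0352 0.0356 0.0275]
-30.0 along -0.0011 across 0.0017 yaw err -0.011 [np.float64(0.0634), np.float64(0.0633)] [0.036  0.0363 0.0288]
```

Emit:
apply_moves:
  dp:
    - [0, 0, -0.02]
    - [0, 0, -0.04]
    - [0, 0, -0.04]
    - [0.04, -0.014, 0]
    - [0.04, -0.014, 0]
    - [0.042, -0.014, 0]
    - [0.042, -0.014, 0]
    - [0.042, -0.014, 0]
    - [0.042, -0.014, 0]
    - [0.042, -0.014, 0]
  twist:
    - [0, 0, 0]
    - [0, 0, 0]
    - [0, 0, -0.028]
    - [0, 0, 0]
    - [0, 0, 0]
    - [0, 0, 0]
    - [0, 0, 0]
    - [0, 0, 0]
    - [0, 0, 0]
    - [0, 0, 0]
  fingers: [0.6, 0.6, 0.6, 0.6, 0.6, 0.6, 0.6, 0.6, 0.6, 0.6]

```text
time: 17.5
position: [0.5054, 0.109, 0.1423]
tool_rot: [2.497, 1.906, -0.001]
ft_force: [0.4, -0.0, -0.7]
grip_width: 0.684
grip_force: 15.0
```

Emit:
apply_moves:
  dp:
    - [0.042, -0.014, 0]
    - [0.042, -0.014, 0]
    - [0.042, -0.015, 0]
    - [0, 0, 0]
    - [0, 0, 0]
    - [0, 0, 0]
  twist:
    - [0, 0, 0]
    - [0, 0, 0]
    - [0, 0, 0]
    - [0, 0, 0]
    - [0, 0, 0]
    - [0, 0, 0]
  fingers: [0.6, 0.6, 0.6, 0.6, 0.6, 0.6]

```text
time: 18.1
position: [0.498, 0.2387, 0.1419]
tool_rot: [2.498, 1.904, -0.002]
ft_force: [0.2, -0.5, -0.8]
grip_width: 0.682
grip_force: 15.0
```

```bash
python3 plan.py 0.4982 0.2405 0.0426 -0.267
```

```text
t 18.1 pos [0.498  0.2387 0.1419] F [ 0.2 -0.5 -0.8] w 0.682 gf 15.0
shift before turn [ 0.0019 -0.0003  0.0993] | after turn [ 0.0017 -0.0003  0.0993] | turn [-0.0003  0.0016 -0.0015]
```

Emit:
apply_moves:
  dp:
    - [0.001, 0, 0.03]
    - [0, 0, 0.03]
    - [0, 0, 0.02]
    - [0, 0, 0.008]
    - [0, 0, 0.004]
    - [0, 0, 0.003]
    - [0, 0, 0.002]
    - [0, 0, 0.001]
    - [0, 0, 0]
    - [0, 0, 0]
  twist:
    - [0, 0, 0]
    - [0, 0, 0]
    - [0, 0, 0]
    - [0, 0, 0]
    - [0, 0, 0]
    - [0, 0, 0]
    - [0, 0, 0]
    - [0, 0, 0]
    - [0, 0, 0]
    - [0, 0, 0]
  fingers: [0.6, 0.6, 0.6, 0.6, 0.6, 0.6, 0.6, 0.6, 0.6, 0.6]

```text
time: 19.1
position: [0.4984, 0.2414, 0.0448]
tool_rot: [2.497, 1.906, 0.001]
ft_force: [-0.5, 0.2, -2.0]
grip_width: 0.683
grip_force: 15.0
```

Emit:
apply_moves:
  dp:
    - [0, 0, 0.0005]
    - [0, 0, 0.0005]
    - [0, 0, 0.0005]
    - [0, 0, 0.0005]
    - [0, 0, 0]
  twist:
    - [0, 0, 0]
    - [0, 0, 0]
    - [0, 0, 0]
    - [0, 0, 0]
    - [0, 0, 0]
  fingers: [0.6, 0.6, 0.6, 0.6, 0.6]

```text
time: 19.6
position: [0.4984, 0.2412, 0.044]
tool_rot: [2.496, 1.905, -0.001]
ft_force: [-3.4, -2.9, 10.9]
grip_width: 0.683
grip_force: 15.0
```

Contact came 1.4 mm early with a sideways push, so it's riding on one leg. I'm shifting across and lowering again.

Emit:
apply_moves:
  dp:
    - [0, 0, -0.001]
    - [-0.0015, 0, 0]
    - [0, 0, 0]
    - [0, 0, 0.001]
    - [0, 0, 0.0005]
    - [0, 0, 0]
  twist:
    - [0, 0, 0]
    - [0, 0, 0]
    - [0, 0, 0]
    - [0, 0, 0]
    - [0, 0, 0]
    - [0, 0, 0]
  fingers: [0.6, 0.6, 0.6, 0.6, 0.6, 0.6]

```text
time: 20.2
position: [0.4977, 0.2398, 0.0426]
tool_rot: [2.497, 1.906, -0.001]
ft_force: [-2.6, -1.9, 7.3]
grip_width: 0.68
grip_force: 15.0
```

Now it's at full depth (0.0426). I'm releasing and retreating.

Emit:
apply_moves:
  dp:
    - [0, 0, 0]
    - [0, 0, 0]
    - [0, 0, 0]
    - [0, 0, 0]
    - [0, 0, -0.02]
    - [0, 0, -0.04]
    - [0, 0, -0.04]
    - [0, 0, 0]
    - [0, 0, 0]
    - [0, 0, 0]
  twist:
    - [0, 0, 0]
    - [0, 0, 0]
    - [0, 0, 0]
    - [0, 0, 0]
    - [0, 0, 0]
    - [0, 0, 0]
    - [0, 0, 0]
    - [0, 0, 0]
    - [0, 0, 0]
    - [0, 0, 0]
  fingers: [0.1, 0, 0, 0, 0, 0, 0, 0, 0, 0]

```text
time: 21.2
position: [0.4971, 0.2393, 0.1407]
tool_rot: [-2.497, -1.906, 0.003]
ft_force: [0.1, 0.3, -0.8]
grip_width: 0.998
grip_force: 0.0
```

```bash
python3 plan.py 0.502 -0.2549 0.143 -0.213
```

```text
t 21.2 pos [0.4971 0.2393 0.1407] F [ 0.1  0.3 -0.8] w 0.998 gf 0.0
shift before turn [-0.4753  0.1352 -0.0018] | after turn [-0.482   0.1093 -0.0023] | turn [-0.0015  0.0013 -0.0541]
```

Emit:
apply_moves:
  dp:
    - [0, 0, 0]
    - [-0.044, 0.01, 0]
    - [-0.044, 0.01, 0]
    - [-0.044, 0.01, 0]
    - [-0.044, 0.01, 0]
    - [-0.044, 0.01, 0]
    - [-0.044, 0.01, 0]
    - [-0.044, 0.01, 0]
    - [-0.044, 0.01, 0]
    - [-0.044, 0.01, 0]
  twist:
    - [0, 0, -0.054]
    - [0, 0, 0]
    - [0, 0, 0]
    - [0, 0, 0]
    - [0, 0, 0]
    - [0, 0, 0]
    - [0, 0, 0]
    - [0, 0, 0]
    - [0, 0, 0]
    - [0, 0, 0]
  fingers: [0, 0, 0, 0, 0, 0, 0, 0, 0, 0]

```text
time: 22.2
position: [0.5007, -0.1678, 0.1403]
tool_rot: [-2.443, -1.971, 0.002]
ft_force: [1.3, 0.1, -0.1]
grip_width: 0.999
grip_force: 0.0
```

Emit:
apply_moves:
  dp:
    - [-0.044, 0.01, 0]
    - [-0.042, 0.009, 0]
    - [0, 0, 0]
    - [0, 0, 0]
    - [0, 0, 0.03]
    - [0, 0, 0.03]
    - [0, 0, 0.03]
    - [0, 0, 0]
    - [0, 0, 0]
  twist:
    - [0, 0, 0]
    - [0, 0, 0]
    - [0, 0, 0]
    - [0, 0, 0]
    - [0, 0, 0]
    - [0, 0, 0]
    - [0, 0, 0]
    - [0, 0, 0]
    - [0, 0, 0]
  fingers: [0, 0, 0, 0, 0, 0, 0, 0, 0]

```text
time: 23.1
position: [0.5024, -0.2526, 0.0517]
tool_rot: [-2.441, -1.974, 0.0]
ft_force: [-0.2, -1.1, -0.1]
grip_width: 1.0
grip_force: 0.0
```

```bash
python3 plan.py 0.502 -0.2549 0.043 -0.213; python3 chk.py -90 -30 30
```

```text
t 23.1 pos [ 0.5024 -0.2526  0.0517] F [-0.2 -1.1 -0.1] w 1.0 gf 0.0
shift before turn [-0.0024  0.0001  0.0087] | after turn [-0.0024  0.0001  0.0087] | turn [-0.0015 -0.0011  0.0022]
-90.0 along -0.0013 across 0.0012 yaw err -0.004 [np.float64(0.0627), np.float64(0.0625)] [0.0354 0.0354 0.0272]
-30.0 along -0.0012 across 0.0012 yaw err 0.004 [np.float64(0.0632), np.float64(0.0627)] [0.0364 0.0363 0.0285]
30.0 along -0.0001 across 0.0018 yaw err 0.01 [np.float64(0.064), np.float64(0.0632)] [0.0357 0.0361 0.029 ]
```

Emit:
apply_moves:
  dp:
    - [-0.002, 0, 0.005]
    - [0, 0, 0.004]
    - [0, 0, 0]
    - [0, 0, 0]
    - [0, 0, 0]
    - [0, 0, 0]
    - [0, 0, 0]
    - [0, 0, 0]
    - [0, 0, 0]
  twist:
    - [0, 0, 0]
    - [0, 0, 0]
    - [0, 0, 0]
    - [0, 0, 0]
    - [0, 0, 0]
    - [0, 0, 0]
    - [0, 0, 0]
    - [0, 0, 0]
    - [0, 0, 0]
  fingers: [0, 0, 0.6, 0.6, 0.6, 0.6, 0.6, 0.6, 0.6]
  newtons: 15

```text
time: 24.1
position: [0.5021, -0.2563, 0.0431]
tool_rot: [2.445, 1.973, 0.0]
ft_force: [0.9, -0.1, 1.0]
grip_width: 0.681
grip_force: 15.0
```

```bash
python3 plan.py 0.5134 0.297 0.143 -0.267
```

```text
t 24.1 pos [ 0.5021 -0.2563  0.0431] F [ 0.9 -0.1  1. ] w 0.681 gf 15.0
shift before turn [ 0.5432 -0.1059 -0.1   ] | after turn [ 0.5367 -0.1351 -0.0999] | turn [0.0003 0.0002 0.0541]
```

Emit:
apply_moves:
  dp:
    - [0, 0, -0.02]
    - [0, 0, -0.04]
    - [0, 0, -0.04]
    - [0.045, -0.011, 0]
    - [0.045, -0.011, 0]
    - [0.045, -0.011, 0]
    - [0.045, -0.011, 0]
    - [0.045, -0.011, 0]
    - [0.045, -0.011, 0]
    - [0.045, -0.011, 0]
  twist:
    - [0, 0, 0]
    - [0, 0, 0]
    - [0, 0, 0.054]
    - [0, 0, 0]
    - [0, 0, 0]
    - [0, 0, 0]
    - [0, 0, 0]
    - [0, 0, 0]
    - [0, 0, 0]
    - [0, 0, 0]
  fingers: [0.6, 0.6, 0.6, 0.6, 0.6, 0.6, 0.6, 0.6, 0.6, 0.6]

```text
time: 25.1
position: [0.5105, 0.0695, 0.143]
tool_rot: [2.497, 1.905, -0.0]
ft_force: [0.4, -0.1, -1.2]
grip_width: 0.68
grip_force: 15.0
```

Emit:
apply_moves:
  dp:
    - [0.044, -0.011, 0]
    - [0.044, -0.011, 0]
    - [0.044, -0.011, 0]
    - [0.044, -0.012, 0]
    - [0.044, -0.012, 0]
    - [0, 0, 0]
    - [0, 0, 0]
    - [0, 0, 0]
  twist:
    - [0, 0, 0]
    - [0, 0, 0]
    - [0, 0, 0]
    - [0, 0, 0]
    - [0, 0, 0]
    - [0, 0, 0]
    - [0, 0, 0]
    - [0, 0, 0]
  fingers: [0.6, 0.6, 0.6, 0.6, 0.6, 0.6, 0.6, 0.6]

```text
time: 25.9
position: [0.5142, 0.2935, 0.1424]
tool_rot: [2.498, 1.904, -0.002]
ft_force: [-0.1, 0.3, -0.5]
grip_width: 0.683
grip_force: 15.0
```

```bash
python3 plan.py 0.5132 0.2962 0.0431 -0.267
```

```text
t 25.9 pos [0.5142 0.2935 0.1424] F [-0.1  0.3 -0.5] w 0.683 gf 15.0
shift before turn [ 0.0025 -0.0017  0.0993] | after turn [ 0.0023 -0.0017  0.0993] | turn [-0.      0.0017 -0.0015]
```

Emit:
apply_moves:
  dp:
    - [0.001, -0.001, 0.03]
    - [0, 0, 0.03]
    - [0, 0, 0.02]
    - [0, 0, 0.008]
    - [0, 0, 0.004]
    - [0, 0, 0.003]
    - [0, 0, 0.002]
    - [0, 0, 0]
    - [0, 0, 0]
    - [0, 0, 0]
  twist:
    - [0, 0, 0]
    - [0, 0, 0]
    - [0, 0, 0]
    - [0, 0, 0]
    - [0, 0, 0]
    - [0, 0, 0]
    - [0, 0, 0]
    - [0, 0, 0]
    - [0, 0, 0]
    - [0, 0, 0]
  fingers: [0.6, 0.6, 0.6, 0.6, 0.6, 0.6, 0.6, 0.6, 0.6, 0.6]

```text
time: 26.9
position: [0.5134, 0.2966, 0.0464]
tool_rot: [2.497, 1.906, 0.001]
ft_force: [0.7, -0.1, -0.7]
grip_width: 0.681
grip_force: 15.0
```

```bash
python3 plan.py 0.5132 0.2962 0.0431 -0.267
```

```text
t 26.9 pos [0.5134 0.2966 0.0464] F [ 0.7 -0.1 -0.7] w 0.681 gf 15.0
shift before turn [-0.0004 -0.0001  0.0033] | after turn [-0.0004 -0.0001  0.0033] | turn [ 0.0007 -0.0003  0.0002]
```

Emit:
apply_moves:
  dp:
    - [0, 0, 0.001]
    - [0, 0, 0.001]
    - [0, 0, 0.0005]
    - [0, 0, 0.0005]
    - [0, 0, 0.0005]
    - [0, 0, 0]
  twist:
    - [0, 0, 0]
    - [0, 0, 0]
    - [0, 0, 0]
    - [0, 0, 0]
    - [0, 0, 0]
    - [0, 0, 0]
  fingers: [0.6, 0.6, 0.6, 0.6, 0.6, 0.6]

```text
time: 27.5
position: [0.5138, 0.2974, 0.0432]
tool_rot: [-2.497, -1.906, -0.004]
ft_force: [1.2, 2.5, 4.6]
grip_width: 0.68
grip_force: 15.0
```

Emit:
apply_moves:
  dp:
    - [0, 0, 0.0005]
    - [0, 0, 0]
    - [0, 0, 0]
    - [0, 0, 0]
    - [0, 0, 0]
    - [0, 0, 0]
    - [0, 0, -0.02]
    - [0, 0, -0.04]
    - [0, 0, -0.04]
    - [0, 0, 0]
  twist:
    - [0, 0, 0]
    - [0, 0, 0]
    - [0, 0, 0]
    - [0, 0, 0]
    - [0, 0, 0]
    - [0, 0, 0]
    - [0, 0, 0]
    - [0, 0, 0]
    - [0, 0, 0]
    - [0, 0, 0]
  fingers: [0.6, 0.6, 0.1, 0, 0, 0, 0, 0, 0, 0]

```text
time: 28.5
position: [0.516, 0.2987, 0.1476]
tool_rot: [2.496, 1.905, 0.014]
ft_force: [0.8, -1.1, -0.2]
grip_width: 1.0
grip_force: 0.0
```

Emit:
apply_moves:
  dp:
    - [-0.045, 0.01, 0]
    - [-0.045, 0.01, 0]
    - [-0.045, 0.01, 0]
    - [-0.045, 0.01, 0]
    - [-0.045, 0.01, 0]
    - [-0.045, 0.01, 0]
    - [-0.045, 0.01, 0]
    - [-0.045, 0.01, 0]
    - [-0.045, 0.01, 0]
    - [0, 0, 0]
  twist:
    - [0, 0, 0]
    - [0, 0, 0]
    - [0, 0, 0]
    - [0, 0, 0]
    - [0, 0, 0]
    - [0, 0, 0]
    - [0, 0, 0]
    - [0, 0, 0]
    - [0, 0, 0]
    - [0, 0, 0]
  fingers: [0, 0, 0, 0, 0, 0, 0, 0, 0, 0]

```text
time: 29.5
position: [0.4913, -0.1263, 0.141]
tool_rot: [2.507, 1.891, -0.005]
ft_force: [-0.3, -0.3, -1.3]
grip_width: 1.003
grip_force: 0.0
```

```bash
python3 chk.py -90 -30 30 90; python3 -c "
from h import *
s=get_image('side');t=get_image('top')
o=np.zeros((600,800,3),np.uint8);o[:,:450]=cv2.resize(s[215:315,190:265+75-75+75-75+0] if 0 else s[200:320,180:330],(450,600)) if 0 else 0
o[:360,:450]=cv2.resize(s[210:330,180:330],(450,360));o[:240,450:]=cv2.resize(t[150:250,130:276],(350,240));o[360:,:400]=cv2.resize(s[130:230,250:417],(400,240));o[360:,400:]=cv2.resize(t[100:300,200:533],(400,240))
cv2.imwrite('pics/f.png',o[:,:,::-1])"
```

```text
-90.0 along -0.0013 across 0.0014 yaw err -0.012 [np.float64(0.0626), np.float64(0.0629)] [0.0358 0.0357 0.0275]
-30.0 along -0.0011 across 0.0017 yaw err -0.016 [np.float64(0.0633), np.float64(0.0634)] [0.036  0.0363 0.0288]
30.0 along -0.0004 across 0.0018 yaw err 0.03 [np.float64(0.0647), np.float64(0.0631)] [0.0351 0.0362 0.0294]
90.0 along 0.0003 across 0.001 yaw err -0.015 [np.float64(0.0629), np.float64(0.063)] [0.0357 0.0354 0.0272]
```

View pics/f.png

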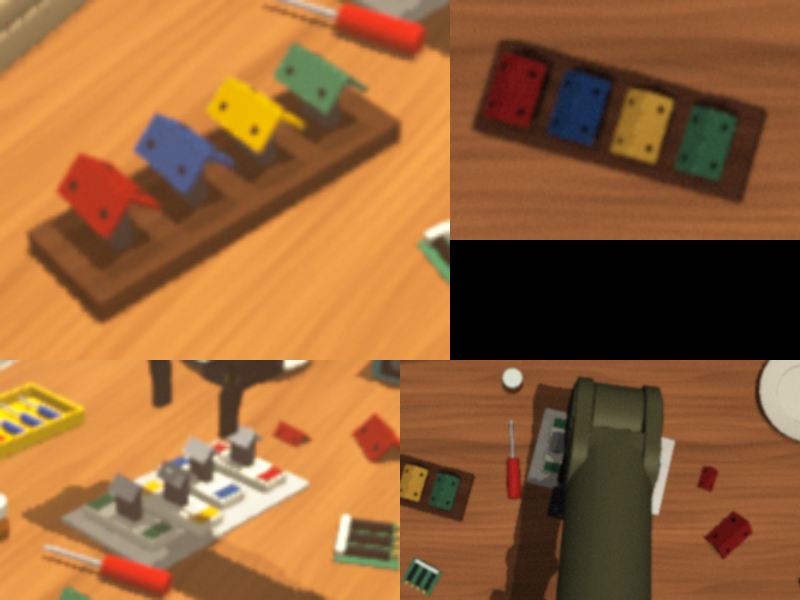

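All four brackets sit on the rack: red, blue, yellow, green from left to right, which is the tray order reversed. One last check on whether all the ridges are equally low, since yellow and blue read 0.5–1 mm higher at the holes.

Run:
```python
from h import *
from scipy.ndimage import map_coordinates as mc
yaw=-.267;ux=np.array([np.cos(yaw),np.sin(yaw),0]);uy=np.array([-np.sin(yaw),np.cos(yaw),0])
ims={n:get_image(n).astype(float) for n in("side",)}
def edge(im,A,B,out,L=6):   # offset (px) of strongest colour step along normal from line A-B
    A,B=np.array(A),np.array(B);d=(B-A)/np.linalg.norm(B-A);n=np.array([-d[1],d[0]]);n*=np.sign(n@np.array(out));u=np.arange(-L,L,.1)
    P=np.array([[A+(B-A)*f+n*k for k in u] for f in np.linspace(.2,.8,15)])
    pr=np.stack([mc(im[:,:,c],[P[...,1],P[...,0]],order=1).mean(0) for c in range(3)],1)
    g=np.linalg.norm(pr[10:]-pr[:-10],axis=1);w=g*(g>.5*g.max());w[np.abs(np.arange(len(g))-g.argmax())>15]=0
    return round(float((w*(u[5:5+len(g)])).sum()/w.sum()),2)
c0=np.array([.4885,.2105,0])+uy*.0014-ux*.0006
for k,nm in((-90,'green'),(-30,'yellow'),(30,'blue'),(90,'red')):
    c=c0+uy*k/1000
    E=lambda y,z:[proj("side",c+uy*y+ux*e+[0,0,z]) for e in(-.03,.03)]
    print(nm,'ridge px up',edge(ims['side'],*E(0,.0736),(0,-1)),'+y lower edge px down',edge(ims['side'],*E(.021,.0524),(0,1)),'px/mm',round((proj("side",c)[1]-proj("side",c+[0,0,.01])[1])/10,3))
```

```text
green ridge px up 1.47 +y lower edge px down 5.14 px/mm 0.345
yellow ridge px up 2.34 +y lower edge px down -0.3 px/mm 0.351
blue ridge px up 3.45 +y lower edge px down -0.25 px/mm 0.356
red ridge px up 4.43 +y lower edge px down -0.35 px/mm 0.362
```

Red, blue and yellow have lower edges at equal height (−0.25 to −0.35 px, within 0.3 mm). That edge test missed on green, but its holes read 62.7 mm, the seated height it had on its stand. All are down, so I'm handing in.

```bash
python3 -c "
from bench import ctrl
print(ctrl.close_job())"
```

```text
the job is handed in; nothing more can be done
None
```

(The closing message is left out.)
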